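# Roll-check the feed rollers and scrap the one with a flat

### The arm

A 6-joint arm with a two-finger parallel gripper is mounted at the origin on a cart in front of the work surface, level with it; the furniture and walls round the work are solid. World frame = base frame: x ahead of the robot, y to its left, z up, the work surface at z = 0. Lengths are in m, angles in rad, forces in N, time in s.
With the tool pointing down it reaches from about 0.25 to 0.775 m from the base axis. Payload 8.9 kg.
Tool frame: the origin (TCP) lies midway between the tips of the shut fingers; the grasp point (between the pads) lies env.pinch_z behind it (env.pinch_z is the distance from the TCP to the grasp point, in m); z points along the fingers, y is the line along which they close (so a half turn about z gives the same grasp; the last joint's range is limited). The gripper opens to 85 mm and grips with 20 to 120 N. Pads are 22 mm wide; open, the fingers measure 114 mm over their backs; the gripper's body (76 mm by 85 mm) begins 54 mm behind the grasp point. The pads swing forward as they close: fully open they stand 13 mm farther back than shut.
Start: joints at [0.968, 0.291, -0.153, 1.127, 0, 1.431], TCP at [0.235, 0.47, 0.231] pointing down, gripper open.
Joint ranges: [-2.52, 2.52], [-0.91, 1.74], [-1.3, 1.37], [-1.96, 2.02], [-1.52, 1.47], [-3.14, 3.14]. Speed limits (rad/s): [2.22, 2.22, 2.79, 3.14, 3.14, 3.14].

### API

Orientations are given as [roll, pitch, yaw] about the fixed x, y, z axes, in that order (R = Rz(yaw) Ry(pitch) Rx(roll)).
In Python, from bench import status, vision, env gives the robot as it stands. The module is installed in compiled form; this text tells all that it offers.
- The arm moves only by the tool arm_command, never from a script. Its argument "series" is a list of rows, each a list of 7 numbers: the shift along the tool's x, y, z in m, then the turn, a rotation vector about the tool's x, y, z in rad, then the opening, from -1 (shut) to 1 (fully open). In form: [[tx, ty, tz, ax, ay, az, claw], ...]. A call has 1 to 8 rows; each row shifts and turns the commanded pose from where the row before left it, along the tool's axes as they then stand; what a row does not reach is not made up. A row lasts 1/8 s, in which the tool goes at most 62.5 mm and 10.7 degrees, less where a joint would pass 70% of its speed; a pose out of reach is approached as far as the arm can. A call with a gripper value outside its range is refused whole. The fingers move at their own pace and stop on an object; "force" is the grip in N (left out, the last holds). Time passes only in rows, so rows that do not move let the fingers close. It gives the time, the measured TCP pose, the force, the opening and the grip force at its end, in the units of the state.
- status.state(): the state, without advancing time (a new reading comes with each control period).
- vision.read_camera(name): name is "scene" or "top" or "wrist"; returns a dict with "img" (420x560x3 uint8, red, green, blue), "K" (3x3 intrinsics, pixels), "world_to_cam" (4x4, takes a point from world to camera coordinates). Camera axes: x right, y down, z forward; pixel columns grow to the right and rows downward; lengths in m; the calibration is good to about 2 mm. The wrist camera is an equidistant fisheye: a pixel r from the principal point sees the ray r / f radians off the axis. A picture is of the moment at which its call begins. There is no depth.
- env.finish_job(): hands the job in; it is judged then, once.
The state is a dict: "time_s": time; "joint_positions": joint angles; "joint_velocities": joint speeds; "effort": joint torques, N m; "ee_pos": TCP position; "tcp_rot": TCP orientation; "wrist_force": force on the tool from outside, world axes, zero at the start; "ft_torque": the same for the moment, N m; "width": finger opening in m; "grip_force": force on a finger pad.
Only numpy, scipy, OpenCV 4.12 (cv2) and the standard library are available. Lean on these libraries where they do the work, as an engineer would, in place of code of your own. Each camera call takes 0.05 s, during which the arm holds its last target. There are 200 camera calls.

### The job

One of the three rubber feed rollers in the sloping rack has worn a flat on the side you cannot see. Check each one: lay it across the upper part of the roll ramp by the line, let go and watch; the round ones must roll down into the pocket at the foot by themselves, without your hand in the pocket. Once the flat one has stayed lying on the ramp, lay it in the open brown scrap box, and disturb nothing else on the bench.

Things in the scene. Friction and masses are not known exactly. Their poses are not given: they have to be found in the camera images.
- roller_a: One of three like feed rollers: black rubber sleeve, 34 mm diameter, 84 mm long, steel shaft of 10 mm that stands out 13 mm at each end; 0.13 kg. Origin at its middle, x along the shaft. Two are round; one (not said which) has a flat 23 mm wide along the sleeve, 12.5 mm from the axis, which at the start faces down into the rack, unseen. Grip across the sleeve at the middle.
- roller_b: One of three like feed rollers: black rubber sleeve, 34 mm diameter, 84 mm long, steel shaft of 10 mm that stands out 13 mm at each end; 0.13 kg. Origin at its middle, x along the shaft. Two are round; one (not said which) has a flat 23 mm wide along the sleeve, 12.5 mm from the axis, which at the start faces down into the rack, unseen. Grip across the sleeve at the middle.
- roller_c: One of three like feed rollers: black rubber sleeve, 34 mm diameter, 84 mm long, steel shaft of 10 mm that stands out 13 mm at each end; 0.13 kg. Origin at its middle, x along the shaft. Two are round; one (not said which) has a flat 23 mm wide along the sleeve, 12.5 mm from the axis, which at the start faces down into the rack, unseen. Grip across the sleeve at the middle.
- rack: Plywood rack, fixed, 120 mm deep (x), 272 wide (y), 130 high, origin under its centre. Its board slopes up 40 degrees along +x (away from the robot), and the rollers on it, side by side 84 mm apart, middles 95 mm above the bench, rest by their shaft ends in V saddles. The sleeves stand free, axis 28 mm above the board. Lift a roller off square to the slope.
- ramp_line (a point): Middle of the dark line across the ramp's aluminium plate, where rollers are laid. Axes: z square to the plate, y down the slope (12 degrees), x across, level. Plate: 134 mm wide between sides 16 mm high, from y = -51 mm (end board, 24 mm high) to +204 mm, then the pocket. A round roller laid with its shaft along x rolls to the pocket within 2 s; on its flat it stays.
- pocket (a point): Middle of the floor of the felt-lined pocket at the foot of the ramp; same axes as ramp_line. The floor is 134 mm wide, 92 mm long down the slope and 8 mm below the plane of the plate; end board about 40 mm high. Two rollers fit in it side by side. The whole ramp is fixed.
- scrap_box: Open brown box for scrap, fixed, 150 x 120 x 45 mm outside (x, y, z), walls and floor 4 mm, origin under its centre on the bench.
- mug_1: Bystander: mug, 101 mm high.
- tape_1: Bystander: black roll of tape lying flat, 62 mm across, 19 mm high.
- flux_bottle: Bystander: small plastic bottle lying down, 98 mm long.
- solder_reel_a: Bystander: reel of solder, 48 mm high.

How it is judged:
By the outcome, as a careful person would: the job done as asked, in the order asked, and still so for the second after the job is handed in, with the robot touching nothing.
It also fails if it takes over 72 s, if anything falls off the work surface, if the arm or the gripper's body presses on something with over 40 N, if the wrist force passes 120 N, or if a joint passes its speed limit or range.

## Working session

There is one attempt and no reset: what is moved stays moved. The work goes in short steps, Python scripts to look and compute and a tool call to move; the robot and the scene stay as the last step left them, time stands still between calls to the robot, and variables do not carry over. Pictures are saved under pics/ and viewed, at most 10 in all, crops included, and the job is handed in when it is done.

Besides the shell and the picture viewer there is one more tool, called after "Emit:" by a JSON object that holds its "name" and its "arguments", one argument or row to a line. arm_command: Moves the arm, as the interface text tells. Its arguments: {"type":"object","properties":{"series":{"type":"array"},"force":{"type":"number"}},"required":["series"]}

```bash
mkdir -p pics; python3 - <<'E'
from bench import status, vision, env
import cv2,numpy as np,pickle
s=status.state(); print(s, env.pinch_z)
for n in ["scene","top","wrist"]:
    d=vision.read_camera(n); pickle.dump(d,open(f"pics/{n}.pkl","wb"))
    print(n,d["K"].tolist(),np.round(d["world_to_cam"],4).tolist())
    cv2.imwrite(f"pics/{n}0.png",cv2.resize(d["img"][:,:,::-1],(784,588),interpolation=cv2.INTER_CUBIC))
E
```

```text
{'time_s': 0.0, 'joint_positions': array([ 9.67683482e-01,  2.91288201e-01, -1.54121285e-01,  1.12668213e+00,
        2.20112868e-05,  1.43149353e+00]), 'joint_velocities': array([0.00025649, 0.00113729, 0.00057072, 0.00021797, 0.00195982,
       0.00180793]), 'effort': array([-2.79033935e-05, -5.37143970e+01,  3.31375158e+01,  1.57232175e-02,
       -2.53894423e-04,  2.29587442e-06]), 'ee_pos': array([0.23460974, 0.4691845 , 0.23073006]), 'tcp_rot': array([-3.14031296e+00, -2.01652891e-04,  2.67778247e+00]), 'wrist_force': array([-0.63718519,  0.36364172, -0.11173463]), 'ft_torque': array([ 0.00014274, -0.04656302, -0.01871625]), 'grip_force': 0.0, 'width': 0.08524788465436052} 0.0187
scene [[416.75722827666095, 0.0, 283.1876829222186], [0.0, 416.75722827666095, 204.4679668090647], [0.0, 0.0, 1.0]] [[0.7289, -0.6843, -0.0212, -0.4224], [-0.3413, -0.3364, -0.8777, 0.2578], [0.5935, 0.647, -0.4787, 0.8004], [0.0, 0.0, 0.0, 1.0]]
top [[440.3497766899451, 0.0, 278.02318687247066], [0.0, 440.3497766899451, 208.39537522555904], [0.0, 0.0, 1.0]] [[0.0147, -0.9999, -0.0016, -0.0133], [-0.9829, -0.0142, -0.1833, 0.5377], [0.1833, 0.0043, -0.9831, 1.0528], [0.0, 0.0, 0.0, 1.0]]
wrist [[325.19226210127806, 0.0, 279.1421032965798], [0.0, 325.19226210127806, 212.91030927349138], [0.0, 0.0, 1.0]] [[0.4458, 0.8951, -0.0017, -0.5246], [0.8572, -0.4264, 0.2889, -0.0381], [0.2579, -0.1303, -0.9574, 0.3797], [0.0, 0.0, 0.0, 1.0]]
```

View pics/top0.png

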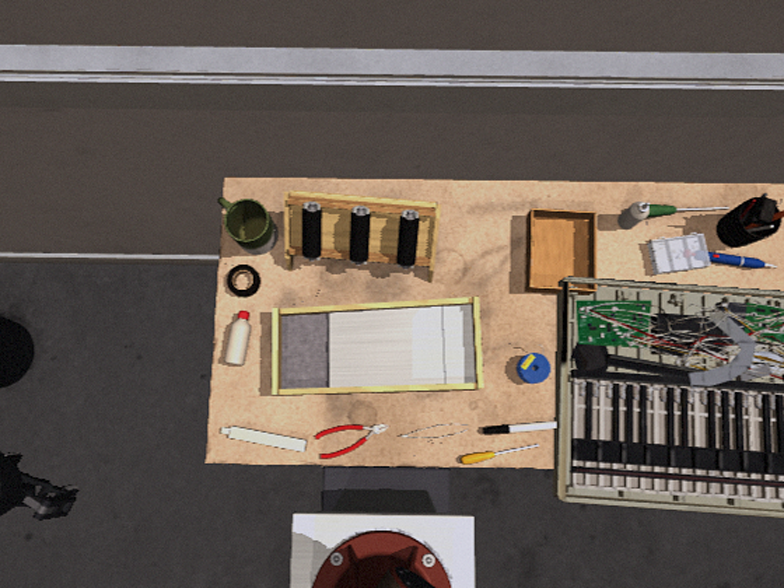

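View pics/scene0.png

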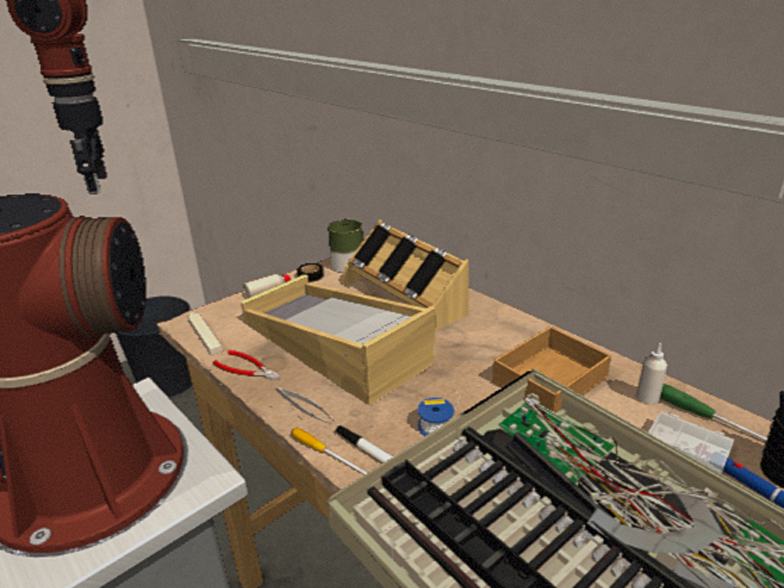

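The top view shows the rollers at about (311,232), (360,235) and (408,238), the ramp with its line near x≈445, and the scrap box at (562,250). In the scene view, the ramp descends to world +y. I'll enlarge both.

```bash
python3 - <<'E'
import cv2,pickle
for n,(x0,y0,w,h,k) in {"top":(190,128,250,165,3.2),"scene":(165,150,280,145,2.85)}.items():
    im=pickle.load(open(f"pics/{n}.pkl","rb"))["img"][y0:y0+h,x0:x0+w,::-1]
    im=cv2.resize(im,None,fx=k,fy=k,interpolation=cv2.INTER_CUBIC); print(im.shape)
    cv2.imwrite(f"pics/{n}1.png",im)
E
```

```text
(528, 800, 3)
(413, 798, 3)
```

View pics/top1.png

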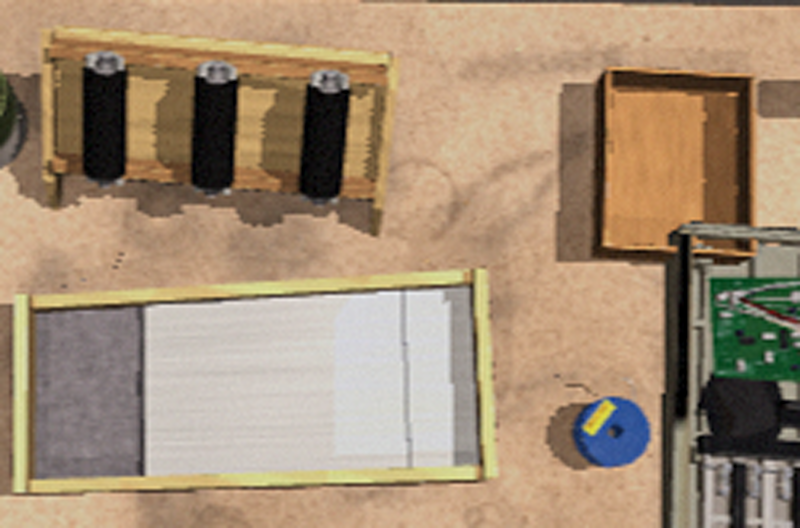

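View pics/scene1.png

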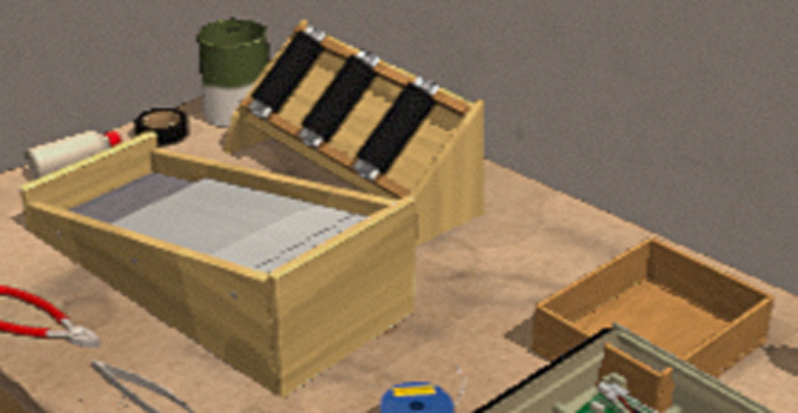

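```bash
cat > h.py <<'E'
import numpy as np,cv2,pickle
from scipy.optimize import least_squares,minimize
from scipy.spatial.transform import Rotation as Ro
C={n:pickle.load(open(f"pics/{n}.pkl","rb")) for n in("top","scene")}
def proj(n,P):
    T=C[n]["world_to_cam"]; q=(np.atleast_2d(P)@T[:3,:3].T+T[:3,3])@C[n]["K"].T
    return q[:,:2]/q[:,2:]
off={"top":(190,128,3.2),"scene":(165,150,2.85)}
def nat(n,u,v):
    x,y,k=off[n]; return np.array([x+(u+.5)/k-.5,y+(v+.5)/k-.5])
def ramp(p): return Ro.from_euler('xz',[-np.radians(12),p[3]]).as_matrix(), p[:3]   # y down slope ~ +Y
E
cat > fit.py <<'E'
from h import *
obs=[("top",404,291,(67,0,0)),("top",408,468,(-67,0,0)),("top",143,306,(67,204,0)),("top",146,476,(-67,204,0)),
 ("scene",366,217,(67,0,0)),("scene",209,180,(67,204,0)),("top",35,478,(-67,296,-8)),("top",35,312,(67,296,-8))]
def res(p):
    R,t=ramp(p); return np.concatenate([proj(n,R@np.array(q)/1e3+t)[0]-nat(n,u,v) for n,u,v,q in obs])
s=least_squares(res,[.4,-.1,.1,0],loss='soft_l1'); print("ramp",s.x.round(4),res(s.x).reshape(-1,2).round(1).tolist())
pr=s.x
bo=[("top",605,70,(75,60,45)),("top",753,75,(75,-60,45)),("top",601,250,(-75,60,45)),("scene",655,240,(75,60,45)),("scene",771,298,(75,-60,45)),("scene",536,313,(-75,60,45))]
def rb(p): return np.concatenate([proj(n,Ro.from_euler('z',p[2]).as_matrix()@np.array(q)/1e3+[p[0],p[1],0])[0]-nat(n,u,v) for n,u,v,q in bo])
b=least_squares(rb,[.6,-.35,0],loss='soft_l1'); print("box",b.x.round(4),rb(b.x).reshape(-1,2).round(1).tolist())
# rack: silhouettes of sleeves
a=np.linspace(0,2*np.pi,40); cyl=np.concatenate([np.c_[0*a+e,17*np.cos(a),17*np.sin(a)] for e in(-42,42)])/1e3
roi={"top":(212,143,302,192),"scene":(248,155,322,216)}; mask={}
for n,(x0,y0,x1,y1) in roi.items():
    m=np.zeros((420,560),np.uint8); m[y0:y1,x0:x1]=(C[n]["img"][y0:y1,x0:x1].max(2)<48); mask[n]=cv2.morphologyEx(m,cv2.MORPH_OPEN,np.ones((3,3)))
def iou(p,out=False):
    R=Ro.from_euler('yz',[-np.radians(40),p[2]]).as_matrix(); tot=0
    for n in roi:
        m=np.zeros((420*4,560*4),np.uint8)
        for k in(-1,0,1):
            c=Ro.from_euler('z',p[2]).as_matrix()@[0,.084*k,0]+[p[0],p[1],.095]
            h=cv2.convexHull(proj(n,cyl@R.T+c).astype(np.float32)); cv2.fillConvexPoly(m,np.round((h+.5)*4*16).astype(np.int32),1,shift=4)
        M=cv2.resize(mask[n],None,fx=4,fy=4,interpolation=cv2.INTER_NEAREST)
        i=(m&M).sum()/(m|M).sum(); tot+=i
        if out: print(n,round(float(i),3),mask[n].sum())
    return -tot
best=min((iou((x,y,w)),x,y,w) for x in np.arange(.56,.72,.01) for y in np.arange(-.02,.1,.01) for w in(-.15,-.08,0,.08))
r=minimize(iou,best[1:],method='Nelder-Mead',options=dict(initial_simplex=np.array(best[1:])+np.array([[0,0,0],[.006,0,0],[0,.006,0],[0,0,.05]])))
print("rack",r.x.round(4),r.fun); iou(r.x,True)
pickle.dump((pr,b.x,r.x),open("fit.pkl","wb"))
E
python3 fit.py
```

```text
ramp [ 0.443  -0.0988  0.0743  0.0352] [[-0.7, -0.3], [0.0, -0.0], [0.6, -0.6], [-0.2, -0.2], [-4.2, -0.2], [-0.8, 0.1], [0.7, 0.2], [1.3, -0.2]]
box [ 0.6209 -0.3215 -0.0359] [[0.6, -0.5], [1.0, 0.2], [1.3, 0.4], [-2.8, -1.3], [0.7, -0.8], [-1.4, -2.4]]
rack [ 0.6273  0.0486 -0.0743] -1.6541732521973347
top 0.844 1303
scene 0.81 959
```

```bash
cat > ov.py <<'E'
from h import *
pr,b,r=pickle.load(open("fit.pkl","rb"))
a=np.linspace(0,2*np.pi,40)
segs=[]
R,t=ramp(pr); L=lambda q:R@np.array(q)/1e3+t
for A,B in [((67,0,0),(-67,0,0)),((67,204,0),(-67,204,0)),((67,-51,0),(67,204,0)),((-67,-51,0),(-67,204,0)),((67,-51,0),(-67,-51,0)),((67,-51,16),(67,204,16))]: segs.append((L(A),L(B),(0,0,255)))
Rb=Ro.from_euler('z',b[2]).as_matrix(); q=[(75,60,45),(75,-60,45),(-75,-60,45),(-75,60,45)]
for i in range(4): segs.append((Rb@np.array(q[i])/1e3+[b[0],b[1],0],Rb@np.array(q[(i+1)%4])/1e3+[b[0],b[1],0],(255,0,0)))
Rr=Ro.from_euler('yz',[-np.radians(40),r[2]]).as_matrix()
ims=[]
for n,(x0,y0,w,h,k) in {"top":(190,128,250,165,3.2),"scene":(165,150,280,130,2.85)}.items():
    im=cv2.resize(C[n]["img"][y0:y0+h,x0:x0+w,::-1],None,fx=k,fy=k,interpolation=cv2.INTER_CUBIC)
    f=lambda P:tuple(int(v) for v in ((proj(n,P)[0]-[x0,y0]+.5)*k-.5))
    for A,B,c in segs: cv2.line(im,f(A),f(B),c,1)
    for j in(-1,0,1):
        c=Ro.from_euler('z',r[2]).as_matrix()@[0,.084*j,0]+[r[0],r[1],.095]
        for e in(-.055,-.042,.042,.055):
            rad=.017 if abs(e)<.05 else .005
            pts=np.c_[0*a+e,rad*np.cos(a),rad*np.sin(a)]@Rr.T+c
            cv2.polylines(im,[np.array([f(p) for p in pts])],True,(0,255,0),1)
    ims.append(im[:, :620] if n=="scene" else im)
cv2.imwrite("pics/ovt.png",ims[0]); cv2.imwrite("pics/ovs.png",ims[1])
E
python3 ov.py
```

```text
(no output)
```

View pics/ovt.png

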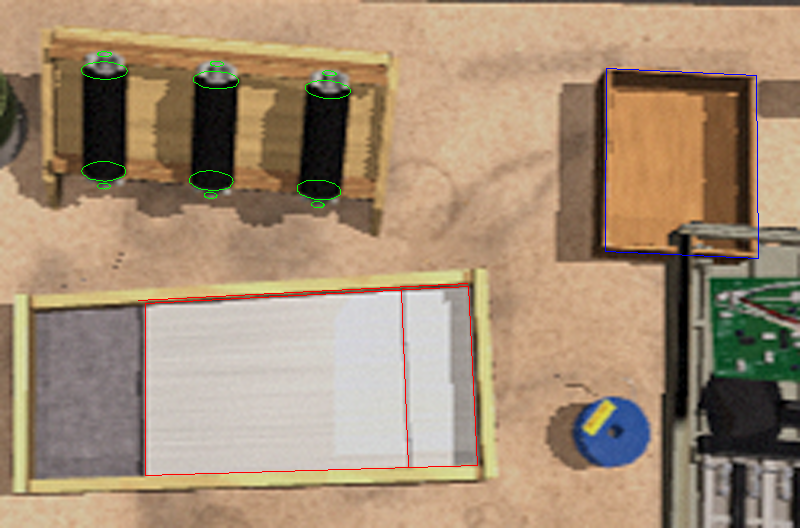

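View pics/ovs.png

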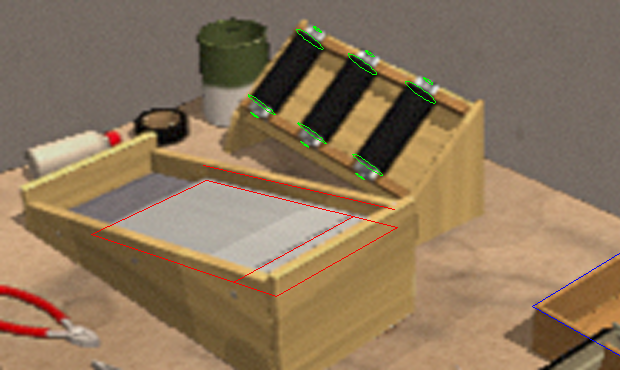

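The overlays fit. The ramp line and plate coincide in both views (my scene reading at 366,217 was off), and the roller ellipses agree within about 4 mm. Next I'll plan the moves.

```bash
sed -i '/^obs/s/$/ # refit/; s/("scene",366,217,(67,0,0)),//; s/^ ("scene"/ ("scene"/' fit.py; sed -i 's/("scene",366,217,(67,0,0)),//' fit.py; python3 fit.py | head -1
cat > plan.py <<'E'
from h import *
from bench import status,env
pr,b,rk=pickle.load(open("fit.pkl","rb"))
D=.018
def rack(k,up=0,dx=0):
    R=Ro.from_euler('z',rk[2]).as_matrix(); c=R@[0,.084*k,0]+[rk[0],rk[1],.095]
    s,co=np.sin(np.radians(40)),np.cos(np.radians(40)); z=R@[s,0,-co]; y=R@[0,1,0]; ax=R@[co,0,s]
    return c+dx*ax+z*(D-up), np.c_[np.cross(y,z),y,z]
def rampp(up=0,h=.018,y0=0):
    R,t=ramp(pr); y=R[:,1]; z=-R[:,2]
    return t+y*y0+R[:,2]*(h+up)+z*D, np.c_[np.cross(y,z),y,z]
def box(up=0,h=.022):
    R=Ro.from_euler('z',b[2]).as_matrix(); z=np.array([0,0,-1.]); y=R[:,1]
    return np.array([b[0],b[1],h+up])+z*D, np.c_[np.cross(y,z),y,z]
class P:
    def __init__(s):
        st=status.state(); s.p=np.array(st["ee_pos"]); s.R=Ro.from_euler('xyz',st["tcp_rot"])
    def go(s,tgt,n,claw):
        p0=s.p.copy();T,Rt=tgt; Rt=Ro.from_matrix(Rt); rows=[]
        for i in range(n):
            goal=p0+(T-p0)*(i+1)/n
            t=np.round(s.R.inv().apply(goal-s.p),3); a=np.round((s.R.inv()*Rt).as_rotvec()/(n-i),2 if i<n-1 else 3)
            s.p=s.p+s.R.apply(t); s.R=s.R*Ro.from_rotvec(a)
            rows.append([float(v) for v in (*t,*a)]+[claw])
        print("["+",\n".join(str(r) for r in rows)+"]"); return s
E
python3 -c "
from plan import *
q=P(); q.go(rack(1,.11),8,.4); print(rack(1)[0])
q.go(rack(1,0),4,.4)"
```

```text
ramp [ 0.4425 -0.0984  0.0752  0.0344] [[-0.8, -0.1], [-0.1, 0.2], [0.5, -0.6], [-0.4, -0.1], [-1.0, -0.1], [0.5, 0.3], [1.1, -0.2]]
[[-0.057, -0.018, 0.008, -0.02, -0.09, -0.05, 0.4],
[-0.054, -0.021, 0.013, -0.02, -0.09, -0.05, 0.4],
[-0.052, -0.024, 0.017, -0.02, -0.08, -0.05, 0.4],
[-0.05, -0.028, 0.021, -0.01, -0.09, -0.05, 0.4],
[-0.046, -0.029, 0.025, -0.02, -0.08, -0.04, 0.4],
[-0.042, -0.032, 0.027, -0.01, -0.09, -0.05, 0.4],
[-0.039, -0.034, 0.031, -0.02, -0.08, -0.04, 0.4],
[-0.034, -0.037, 0.033, -0.014, -0.089, -0.045, 0.4]]
[0.64505075 0.13146311 0.0812112 ]
[[0.0, 0.0, 0.028, 0.0, 0.0, -0.0, 0.4],
[0.0, 0.0, 0.027, 0.0, 0.0, -0.0, 0.4],
[0.0, 0.0, 0.028, 0.0, 0.0, -0.0, 0.4],
[0.0, 0.0, 0.027, 0.0, 0.0, -0.0, 0.4]]
```

Emit:
{"name": "arm_command", "arguments": {
  "series": [
    [-0.057,-0.018,0.008,-0.02,-0.09,-0.05,0.4],
    [-0.054,-0.021,0.013,-0.02,-0.09,-0.05,0.4],
    [-0.052,-0.024,0.017,-0.02,-0.08,-0.05,0.4],
    [-0.05,-0.028,0.021,-0.01,-0.09,-0.05,0.4],
    [-0.046,-0.029,0.025,-0.02,-0.08,-0.04,0.4],
    [-0.042,-0.032,0.027,-0.01,-0.09,-0.05,0.4],
    [-0.039,-0.034,0.031,-0.02,-0.08,-0.04,0.4],
    [-0.034,-0.037,0.033,-0.014,-0.089,-0.045,0.4]
  ],
  "force": 40
}}

```text
time_s: 1.15
ee_pos: [0.576, 0.1354, 0.1669]
tcp_rot: [3.141, 0.703, 3.068]
wrist_force: [1.2, 0.5, -0.6]
width: 0.0598
grip_force: 0.0
```

Emit:
{"name": "arm_command", "arguments": {
  "series": [
    [0,0,0,0,0,0,0.4]
  ]
}}

```text
time_s: 1.27
ee_pos: [0.5749, 0.1332, 0.1646]
tcp_rot: [-3.142, 0.698, 3.062]
wrist_force: [-1.0, 0.7, -0.1]
width: 0.0593
grip_force: 0.0
```

```bash
python3 -c "
from plan import *
from bench import vision
q=P(); T=rack(1,.11); print((q.R.inv().apply(T[0]-q.p)).round(4),(q.R.inv()*Ro.from_matrix(T[1])).as_rotvec().round(3),status.state()['joint_positions'].round(2),status.state()['width'])
d=vision.read_camera('wrist'); im=d['img'][:,:,::-1].copy()
# project expected roller axis ends (fisheye)
c=rack(1)[0]-T[1][:,2]*D; ax=T[1][:,0]
for e in (-.042,0,.042):
    X=d['world_to_cam'][:3,:3]@(c+ax*e)+d['world_to_cam'][:3,3]; r=np.hypot(X[0],X[1]); th=np.arctan2(r,X[2]); K=d['K']
    u=(K[0,2]+K[0,0]*th*X[0]/r,K[1,2]+K[1,1]*th*X[1]/r); cv2.circle(im,(int(u[0]),int(u[1])),3,(0,255,0),-1); print(u)
cv2.imwrite('pics/w1.png',im)
q.go(T,2,.4); q.go(rack(1),4,.4)"
```

```text
[-0.0001  0.0034 -0.0011] [-0.003  0.    -0.004] [ 0.2   0.12 -0.9  -0.13 -0.18  0.22] 0.05932241258060098
(np.float64(282.91556726637), np.float64(267.1239380136064))
(np.float64(283.0287441011657), np.float64(217.02030389489676))
(np.float64(283.08204540937436), np.float64(161.57255525125555))
[[-0.0, 0.002, -0.001, -0.0, 0.0, -0.0, 0.4],
[-0.0, 0.001, -0.0, -0.003, 0.0, -0.004, 0.4]]
[[-0.0, 0.0, 0.027, -0.0, 0.0, 0.0, 0.4],
[-0.0, 0.0, 0.028, -0.0, 0.0, 0.0, 0.4],
[-0.0, 0.0, 0.027, -0.0, 0.0, 0.0, 0.4],
[-0.0, 0.0, 0.028, -0.0, 0.0, 0.0, 0.4]]
```

View pics/w1.png

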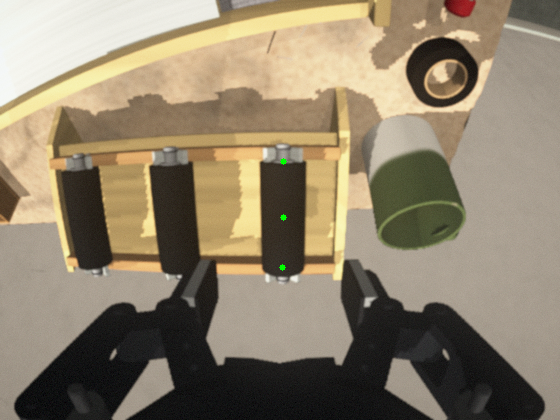

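The wrist view shows the left roller's sleeve at x≈283, rows 161–275. The prediction lines up, with the sleeve about 2 mm further up the slope. I'll go down and grip.

Emit:
{"name": "arm_command", "arguments": {
  "series": [
    [-0.001,0.002,0,0,0,0,0.4],
    [-0.001,0.001,0,-0.003,0,-0.004,0.4],
    [0,0,0.028,0,0,0,0.4],
    [0,0,0.028,0,0,0,0.4],
    [0,0,0.027,0,0,0,0.4],
    [0,0,0.027,0,0,0,0.4],
    [0,0,0,0,0,0,-1],
    [0,0,0,0,0,0,-1]
  ],
  "force": 40
}}

```text
time_s: 2.33
ee_pos: [0.6457, 0.1309, 0.0831]
tcp_rot: [-3.133, 0.698, 3.07]
wrist_force: [-2.1, -19.6, 0.9]
width: 0.0327
grip_force: 39.8
```

Emit:
{"name": "arm_command", "arguments": {
  "series": [
    [0,0,0,0,0,0,-1],
    [0,0,0,0,0,0,-1]
  ]
}}

```text
time_s: 2.58
ee_pos: [0.6455, 0.1314, 0.0835]
tcp_rot: [-3.135, 0.698, 3.07]
wrist_force: [-3.6, -18.0, 2.2]
width: 0.033
grip_force: 39.8
```

```bash
python3 -c "
from plan import *
q=P(); T=rack(1); print((q.R.inv().apply(T[0]-q.p)).round(4))
q.go(rack(1,.07),3,-1)
q.go(rampp(.1),7,-1);q.go(rampp(.0),4,-1)"
```

```text
[0.0018 0.0001 0.0015]
[[0.001, -0.0, -0.023, -0.0, -0.0, 0.0, -1],
[0.0, -0.0, -0.023, -0.0, -0.0, 0.0, -1],
[0.001, -0.0, -0.023, -0.005, -0.0, 0.002, -1]]
[[0.012, -0.032, -0.017, 0.02, 0.1, -0.03, -1],
[0.015, -0.032, -0.015, 0.02, 0.1, -0.02, -1],
[0.016, -0.032, -0.013, 0.02, 0.1, -0.02, -1],
[0.019, -0.032, -0.011, 0.03, 0.1, -0.03, -1],
[0.02, -0.031, -0.008, 0.02, 0.09, -0.02, -1],
[0.022, -0.031, -0.005, 0.03, 0.1, -0.03, -1],
[0.023, -0.031, -0.002, 0.023, 0.094, -0.023, -1]]
[[-0.0, 0.0, 0.025, 0.0, -0.0, 0.0, -1],
[-0.0, 0.0, 0.025, 0.0, -0.0, 0.0, -1],
[-0.0, 0.0, 0.025, 0.0, -0.0, 0.0, -1],
[-0.0, 0.0, 0.025, 0.0, -0.0, 0.0, -1]]
```

Emit:
{"name": "arm_command", "arguments": {
  "series": [
    [0,0,-0.023,0,0,0,-1],
    [0,0,-0.023,0,0,0,-1],
    [0,0,-0.023,0,0,0,-1]
  ]
}}

```text
time_s: 2.95
ee_pos: [0.6015, 0.1387, 0.1374]
tcp_rot: [3.14, 0.699, 3.072]
wrist_force: [-0.8, 1.2, -1.4]
width: 0.0327
grip_force: 40.8
```

Emit:
{"name": "arm_command", "arguments": {
  "series": [
    [0.012,-0.032,-0.017,0.02,0.1,-0.03,-1],
    [0.015,-0.032,-0.015,0.02,0.1,-0.02,-1],
    [0.016,-0.032,-0.013,0.02,0.1,-0.02,-1],
    [0.019,-0.032,-0.011,0.03,0.1,-0.03,-1],
    [0.02,-0.031,-0.008,0.02,0.09,-0.02,-1],
    [0.022,-0.031,-0.005,0.03,0.1,-0.03,-1],
    [0.023,-0.031,-0.002,0.023,0.094,-0.023,-1],
    [0,0,0,0,0,0,-1]
  ]
}}

```text
time_s: 3.95
ee_pos: [0.4451, -0.0763, 0.1749]
tcp_rot: [-2.933, 0.001, -3.103]
wrist_force: [-0.1, 0.4, -1.6]
width: 0.0329
grip_force: 40.9
```

```bash
python3 -c "
from plan import *
q=P(); q.go(rampp(.05),3,-1);q.go(rampp(.0,.0195),3,-1)"
```

```text
[[0.001, -0.0, 0.017, 0.0, 0.0, 0.0, -1],
[0.001, -0.001, 0.018, 0.0, 0.0, 0.0, -1],
[0.001, 0.0, 0.017, 0.0, 0.002, 0.004, -1]]
[[0.0, 0.0, 0.016, 0.0, 0.0, -0.0, -1],
[0.0, 0.0, 0.016, 0.0, 0.0, -0.0, -1],
[0.0, 0.0, 0.017, 0.0, 0.0, -0.0, -1]]
```

Emit:
{"name": "arm_command", "arguments": {
  "series": [
    [0.001,0,0.017,0,0,0,-1],
    [0.001,-0.001,0.018,0,0,0,-1],
    [0.001,0,0.017,0,0.002,0.004,-1],
    [0,0,0.016,0,0,0,-1],
    [0,0,0.016,0,0,0,-1],
    [0,0,0.01,0,0,0,-1],
    [0,0,0.006,0,0,0,-1],
    [0,0,0,0,0,0,-1]
  ]
}}

```text
time_s: 4.95
ee_pos: [0.4432, -0.0971, 0.0766]
tcp_rot: [-2.934, 0.001, -3.106]
wrist_force: [-1.8, 1.9, 1.8]
width: 0.0328
grip_force: 41.1
```

Emit:
{"name": "arm_command", "arguments": {
  "series": [
    [0,0,0,0,0,0,0.1],
    [0,0,0,0,0,0,0.3],
    [0,0,0,0,0,0,0.3],
    [0,0,-0.03,0,0,0,0.3],
    [0,0,-0.04,0,0,0,0.3],
    [0,0,-0.04,0,0,0,0.3]
  ]
}}

```text
time_s: 5.7
ee_pos: [0.4421, -0.0747, 0.1849]
tcp_rot: [-2.933, -0.0, -3.107]
wrist_force: [-0.2, -0.5, -0.4]
width: 0.0557
grip_force: 0.0
```

```bash
python3 -c "
from plan import *
q=P()
q.go(rack(0,.08),6,.4);q.go(rack(0,0),3,.4)"
```

```text
[[-0.025, 0.021, 0.003, -0.03, -0.11, 0.03, 0.4],
[-0.024, 0.022, 0.006, -0.03, -0.11, 0.03, 0.4],
[-0.022, 0.022, 0.009, -0.03, -0.12, 0.03, 0.4],
[-0.02, 0.023, 0.013, -0.02, -0.11, 0.03, 0.4],
[-0.019, 0.023, 0.015, -0.03, -0.12, 0.03, 0.4],
[-0.015, 0.023, 0.017, -0.024, -0.114, 0.023, 0.4]]
[[-0.0, -0.0, 0.027, -0.0, -0.0, 0.0, 0.4],
[-0.0, -0.0, 0.027, -0.0, -0.0, 0.0, 0.4],
[-0.0, -0.0, 0.026, -0.0, -0.0, 0.0, 0.4]]
```

Emit:
{"name": "arm_command", "arguments": {
  "series": [
    [-0.025,0.021,0.003,-0.03,-0.11,0.03,0.4],
    [-0.024,0.022,0.006,-0.03,-0.11,0.03,0.4],
    [-0.022,0.022,0.009,-0.03,-0.12,0.03,0.4],
    [-0.02,0.023,0.013,-0.02,-0.11,0.03,0.4],
    [-0.019,0.023,0.015,-0.03,-0.12,0.03,0.4],
    [-0.015,0.023,0.017,-0.024,-0.114,0.023,0.4],
    [0,0,0,0,0,0,0.4],
    [0,0,0,0,0,0,0.4]
  ]
}}

```text
time_s: 6.7
ee_pos: [0.5869, 0.0512, 0.1413]
tcp_rot: [-3.14, 0.695, 3.069]
wrist_force: [0.0, -0.1, 0.3]
width: 0.0599
grip_force: 0.0
```

```bash
cat > look.py <<'E'
import sys
from plan import *
from bench import vision
a=vision.read_camera("top")["img"][128:293,190:440]; c=vision.read_camera("scene")["img"][150:295,165:415]
cv2.imwrite(f"pics/{sys.argv[1]}.png",cv2.resize(np.vstack([a,c])[:,:,::-1],None,fx=1.9,fy=1.9,interpolation=cv2.INTER_CUBIC))
k=int(sys.argv[2]); q=P(); T=rack(k,.08); print((q.R.inv().apply(T[0]-q.p)).round(4),(q.R.inv()*Ro.from_matrix(T[1])).as_rotvec().round(3),status.state()["joint_positions"].round(2))
E
python3 look.py l1 0
```

```text
[ 0.0003  0.0005 -0.0003] [-0.001 -0.     0.001] [-0.02  0.15 -0.96 -0.24 -0.04  0.04]
```

View pics/l1.png

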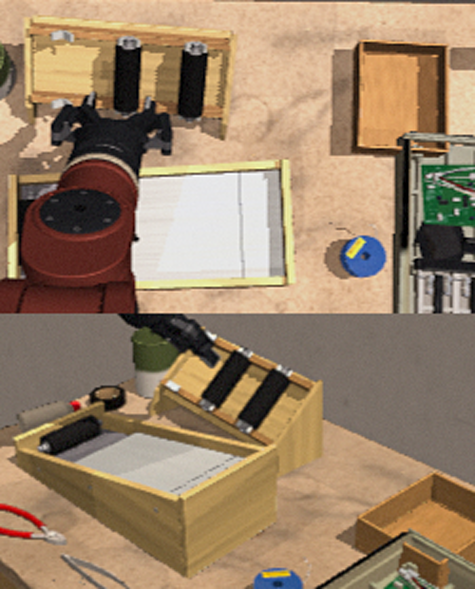

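The first roller rolled into the pocket, at (70,433) in the lower panel. Next is the middle one.

Emit:
{"name": "arm_command", "arguments": {
  "series": [
    [-0.002,-0.001,0.027,0,0,0,0.4],
    [0,0,0.027,0,0,0,0.4],
    [0,0,0.027,0,0,0,0.4],
    [0,0,0,0,0,0,-1],
    [0,0,0,0,0,0,-1],
    [0,0,0,0,0,0,-1],
    [0,0,0,0,0,0,-1]
  ]
}}

```text
time_s: 7.68
ee_pos: [0.6407, 0.0467, 0.0816]
tcp_rot: [-3.141, 0.699, 3.068]
wrist_force: [-0.5, -1.2, -1.0]
width: 0.0333
grip_force: 39.7
```

Emit:
{"name": "arm_command", "arguments": {
  "series": [
    [0,0,-0.023,0,0,0,-1],
    [0,0,-0.023,0,0,0,-1],
    [0,0,-0.024,0,0,0,-1]
  ]
}}

```text
time_s: 8.05
ee_pos: [0.5951, 0.0501, 0.1351]
tcp_rot: [-3.141, 0.698, 3.068]
wrist_force: [1.0, 0.2, -1.2]
width: 0.0334
grip_force: 40.2
```

```bash
python3 -c "
from plan import *
q=P();q.go(rampp(.08,.019),7,-1);q.go(rampp(.0,.019),4,-1)"
```

```text
[[0.014, -0.02, -0.015, 0.02, 0.1, -0.03, -1],
[0.016, -0.021, -0.014, 0.02, 0.1, -0.02, -1],
[0.017, -0.02, -0.011, 0.02, 0.1, -0.02, -1],
[0.019, -0.02, -0.009, 0.03, 0.1, -0.03, -1],
[0.021, -0.019, -0.006, 0.02, 0.09, -0.02, -1],
[0.021, -0.02, -0.005, 0.03, 0.1, -0.03, -1],
[0.022, -0.018, -0.001, 0.023, 0.094, -0.023, -1]]
[[0.0, -0.0, 0.02, -0.0, 0.0, 0.0, -1],
[0.0, -0.0, 0.02, -0.0, 0.0, 0.0, -1],
[0.0, -0.0, 0.02, -0.0, 0.0, 0.0, -1],
[0.0, -0.0, 0.02, -0.0, 0.0, 0.0, -1]]
```

Emit:
{"name": "arm_command", "arguments": {
  "series": [
    [0.014,-0.02,-0.015,0.02,0.1,-0.03,-1],
    [0.016,-0.021,-0.014,0.02,0.1,-0.02,-1],
    [0.017,-0.02,-0.011,0.02,0.1,-0.02,-1],
    [0.019,-0.02,-0.009,0.03,0.1,-0.03,-1],
    [0.021,-0.019,-0.006,0.02,0.09,-0.02,-1],
    [0.021,-0.02,-0.005,0.03,0.1,-0.03,-1],
    [0.022,-0.018,-0.001,0.023,0.094,-0.023,-1],
    [0,0,0,0,0,0,-1]
  ]
}}

```text
time_s: 9.05
ee_pos: [0.4431, -0.0817, 0.1538]
tcp_rot: [-2.932, 0.001, -3.108]
wrist_force: [0.4, 0.0, -1.8]
width: 0.0329
grip_force: 40.2
```

```bash
python3 -c "
from plan import *
q=P();q.go(rampp(.0,.019),5,-1)"
```

```text
[[0.0, 0.0, 0.016, -0.0, 0.0, -0.0, -1],
[0.001, 0.0, 0.016, -0.0, 0.0, -0.0, -1],
[-0.0, 0.0, 0.016, -0.0, 0.0, -0.0, -1],
[0.0, 0.0, 0.015, -0.0, 0.0, -0.0, -1],
[0.0, 0.0, 0.016, -0.0, 0.001, -0.001, -1]]
```

Emit:
{"name": "arm_command", "arguments": {
  "series": [
    [0,0,0.018,0,0,0,-1],
    [0,0,0.018,0,0,0,-1],
    [0,0,0.018,0,0,0,-1],
    [0,0,0.015,0,0,0,-1],
    [0,0,0.009,0,0,0,-1],
    [0,0,0,0,0,0,-1]
  ]
}}

```text
time_s: 9.8
ee_pos: [0.4433, -0.0972, 0.0772]
tcp_rot: [-2.932, 0.001, -3.107]
wrist_force: [0.1, 0.7, -0.3]
width: 0.0333
grip_force: 40.2
```

Emit:
{"name": "arm_command", "arguments": {
  "series": [
    [0,0,0,0,0,0,0.1],
    [0,0,0,0,0,0,0.3],
    [0,0,0,0,0,0,0.3],
    [0,0,-0.03,0,0,0,0.3],
    [0,0,-0.04,0,0,0,0.3],
    [0,0,-0.04,0,0,0,0.3]
  ]
}}

```text
time_s: 10.55
ee_pos: [0.4422, -0.0745, 0.1862]
tcp_rot: [-2.932, 0.0, -3.107]
wrist_force: [0.6, -0.3, 0.5]
width: 0.0557
grip_force: 0.0
```

```bash
python3 -c "
from plan import *
q=P()
q.go(rack(-1,.08),6,.4)"
```

```text
[[-0.023, 0.008, 0.006, -0.03, -0.11, 0.03, 0.4],
[-0.023, 0.008, 0.008, -0.03, -0.11, 0.03, 0.4],
[-0.021, 0.008, 0.012, -0.03, -0.12, 0.03, 0.4],
[-0.019, 0.009, 0.014, -0.02, -0.11, 0.03, 0.4],
[-0.018, 0.009, 0.016, -0.03, -0.12, 0.03, 0.4],
[-0.015, 0.009, 0.018, -0.025, -0.113, 0.024, 0.4]]
```

Emit:
{"name": "arm_command", "arguments": {
  "series": [
    [-0.023,0.008,0.006,-0.03,-0.11,0.03,0.4],
    [-0.023,0.008,0.008,-0.03,-0.11,0.03,0.4],
    [-0.021,0.008,0.012,-0.03,-0.12,0.03,0.4],
    [-0.019,0.009,0.014,-0.02,-0.11,0.03,0.4],
    [-0.018,0.009,0.016,-0.03,-0.12,0.03,0.4],
    [-0.015,0.009,0.018,-0.025,-0.113,0.024,0.4],
    [0,0,0,0,0,0,0.4],
    [0,0,0,0,0,0,0.4]
  ]
}}

```text
time_s: 11.55
ee_pos: [0.5815, -0.0323, 0.1413]
tcp_rot: [-3.14, 0.695, 3.068]
wrist_force: [0.9, 0.4, 0.2]
width: 0.06
grip_force: 0.0
```

```bash
cat > prof.py <<'E'
from plan import *
from bench import vision
import sys
R,t=ramp(pr)
for n in sys.argv[1:]:
    im=vision.read_camera(n)["img"]; cv2.imwrite(f"pics/p_{n}_{status.state()['time_s']:.2f}.png",im[:,:,::-1])
    print(n,"y: fraction dark (x -30..40, z=17)")
    for y in range(-40,300,10):
        P_=np.array([R@np.array([x,y,17 if y<204 else 9])/1e3+t for x in range(-30,45,5)])
        uv=np.round(proj(n,P_)).astype(int); print(y,round(float((im[uv[:,1],uv[:,0]].max(1)<48).mean()),1),end=' | ')
    print()
E
python3 prof.py scene top; python3 -c "
from plan import *
q=P(); T=rack(-1,.08); print((q.R.inv().apply(T[0]-q.p)).round(4))"
```

```text
scene y: fraction dark (x -30..40, z=17)
-40 0.0 | -30 0.6 | -20 0.9 | -10 1.0 | 0 1.0 | 10 1.0 | 20 1.0 | 30 0.9 | 40 0.0 | 50 0.0 | 60 0.0 | 70 0.0 | 80 0.0 | 90 0.0 | 100 0.0 | 110 0.0 | 120 0.0 | 130 0.0 | 140 0.0 | 150 0.0 | 160 0.0 | 170 0.0 | 180 0.0 | 190 0.0 | 200 0.0 | 210 0.0 | 220 0.0 | 230 0.0 | 240 0.8 | 250 0.9 | 260 0.9 | 270 1.0 | 280 1.0 | 290 0.9 | 
top y: fraction dark (x -30..40, z=17)
-40 0.0 | -30 0.0 | -20 0.0 | -10 1.0 | 0 0.7 | 10 0.4 | 20 0.3 | 30 0.5 | 40 0.7 | 50 0.7 | 60 0.8 | 70 0.7 | 80 0.7 | 90 0.7 | 100 0.6 | 110 0.4 | 120 0.1 | 130 0.0 | 140 0.0 | 150 0.0 | 160 0.0 | 170 0.0 | 180 0.0 | 190 0.0 | 200 0.0 | 210 0.0 | 220 0.0 | 230 0.0 | 240 0.0 | 250 0.0 | 260 1.0 | 270 1.0 | 280 1.0 | 290 1.0 | 
[ 0.0008  0.0001 -0.0009]
```

```bash
ls pics/p_*; python3 -c "
import cv2,glob,numpy as np
a=cv2.imread(glob.glob('pics/p_top*')[0])[128:293,190:440]; c=cv2.imread(glob.glob('pics/p_scene*')[0])[150:295,165:415]
cv2.imwrite('pics/l2.png',cv2.resize(np.vstack([a,c]),None,fx=1.9,fy=1.9,interpolation=cv2.INTER_CUBIC))"
```

```text
pics/p_scene_11.60.png
pics/p_top_11.65.png
```

View pics/l2.png

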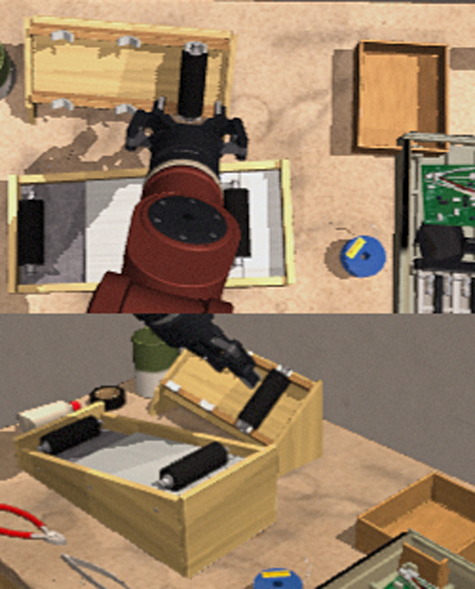

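The middle roller has stayed at the line (lower panel (195,465)), so it is the flat one, and the first roller is in the pocket. I'll go back, fetch it and scrap it.

```bash
python3 -c "
from plan import *
q=P()
q.go(rampp(.08,.019,.004),8,.3);q.go(rampp(0,.019,.004),4,.3)"
```

```text
[[0.012, -0.007, -0.012, 0.02, 0.09, -0.02, 0.3],
[0.014, -0.007, -0.011, 0.02, 0.08, -0.02, 0.3],
[0.014, -0.007, -0.009, 0.02, 0.09, -0.02, 0.3],
[0.015, -0.006, -0.008, 0.02, 0.08, -0.02, 0.3],
[0.016, -0.007, -0.007, 0.02, 0.09, -0.02, 0.3],
[0.017, -0.006, -0.005, 0.02, 0.08, -0.02, 0.3],
[0.017, -0.006, -0.004, 0.02, 0.09, -0.03, 0.3],
[0.018, -0.006, -0.002, 0.026, 0.082, -0.024, 0.3]]
[[-0.0, -0.0, 0.02, -0.0, 0.0, -0.0, 0.3],
[-0.0, -0.0, 0.02, -0.0, 0.0, -0.0, 0.3],
[-0.0, -0.0, 0.02, -0.0, 0.0, -0.0, 0.3],
[-0.0, -0.0, 0.02, -0.0, 0.0, -0.0, 0.3]]
```

Emit:
{"name": "arm_command", "arguments": {
  "series": [
    [0.012,-0.007,-0.012,0.02,0.09,-0.02,0.3],
    [0.014,-0.007,-0.011,0.02,0.08,-0.02,0.3],
    [0.014,-0.007,-0.009,0.02,0.09,-0.02,0.3],
    [0.015,-0.006,-0.008,0.02,0.08,-0.02,0.3],
    [0.016,-0.007,-0.007,0.02,0.09,-0.02,0.3],
    [0.017,-0.006,-0.005,0.02,0.08,-0.02,0.3],
    [0.017,-0.006,-0.004,0.02,0.09,-0.03,0.3],
    [0.018,-0.006,-0.002,0.026,0.082,-0.024,0.3]
  ]
}}

```text
time_s: 12.65
ee_pos: [0.4407, -0.0777, 0.1545]
tcp_rot: [-2.931, -0.001, -3.107]
wrist_force: [-0.0, 0.3, -0.4]
width: 0.0553
grip_force: 0.0
```

Emit:
{"name": "arm_command", "arguments": {
  "series": [
    [0,0,0,0,0,0,0.3],
    [0,0,0,0,0,0,0.3]
  ]
}}

```text
time_s: 12.9
ee_pos: [0.4413, -0.0772, 0.1532]
tcp_rot: [-2.933, 0.003, -3.107]
wrist_force: [-1.1, -0.4, 0.4]
width: 0.0557
grip_force: 0.0
```

```bash
python3 -c "
from plan import *
from bench import vision
q=P();q.go(rampp(0,.019,.004),5,.3); print(status.state()['time_s'])
d=vision.read_camera('wrist'); cv2.imwrite('pics/w2.png',d['img'][:,:,::-1])
im=d['img'].max(2); R,t=ramp(pr); K=d['K']; W=d['world_to_cam']
for y in range(-40,60,4):
    c=[]
    for x in range(-35,40,5):
        X=W[:3,:3]@(R@np.array([x,y,20])/1e3+t)+W[:3,3]; r=np.hypot(X[0],X[1]); th=np.arctan2(r,X[2])
        u=np.round([K[0,2]+K[0,0]*th*X[0]/r,K[1,2]+K[1,1]*th*X[1]/r]).astype(int); c.append(im[u[1],u[0]]<60)
    print(y,round(float(np.mean(c)),1),end=' | ')"
```

```text
[[-0.0, -0.0, 0.016, 0.0, 0.0, -0.0, 0.3],
[-0.0, -0.0, 0.016, 0.0, 0.0, -0.0, 0.3],
[-0.0, -0.0, 0.016, 0.0, 0.0, -0.0, 0.3],
[-0.0, -0.001, 0.016, 0.0, 0.0, -0.0, 0.3],
[-0.0, 0.0, 0.016, 0.001, 0.003, -0.001, 0.3]]
12.9
-40 0.2 | -36 0.0 | -32 0.0 | -28 0.0 | -24 0.0 | -20 0.0 | -16 0.0 | -12 1.0 | -8 0.9 | -4 1.0 | 0 1.0 | 4 1.0 | 8 1.0 | 12 1.0 | 16 1.0 | 20 0.0 | 24 0.0 | 28 0.0 | 32 0.0 | 36 0.0 | 40 0.0 | 44 0.0 | 48 0.2 | 52 0.1 | 56 0.0 |
```

It's still there, centred at y≈+3 mm and square to the ramp. Going down to grip it.

Emit:
{"name": "arm_command", "arguments": {
  "series": [
    [0,0,0.018,0,0,0,0.3],
    [0,0,0.018,0,0,0,0.3],
    [0,-0.001,0.018,0,0,0,0.3],
    [0,0,0.015,0,0,0,0.3],
    [0,0,0.009,0.001,0.003,0,0.3],
    [0,0,0,0,0,0,-1],
    [0,0,0,0,0,0,-1],
    [0,0,0,0,0,0,-1]
  ],
  "force": 40
}}

```text
time_s: 13.95
ee_pos: [0.4418, -0.0944, 0.0771]
tcp_rot: [-2.931, -0.001, -3.108]
wrist_force: [-0.1, -0.1, -2.1]
width: 0.033
grip_force: 39.7
```

Emit:
{"name": "arm_command", "arguments": {
  "series": [
    [0,0,0,0,0,0,-1],
    [0,0,-0.02,0,0,0,-1],
    [0,0,-0.04,0,0,0,-1],
    [0,0,-0.04,0,0,0,-1]
  ]
}}

```text
time_s: 14.45
ee_pos: [0.4406, -0.0733, 0.1756]
tcp_rot: [-2.932, -0.002, -3.108]
wrist_force: [1.2, 0.5, -2.0]
width: 0.0325
grip_force: 40.2
```

```bash
python3 -c "
from plan import *
def bx(up): p,R=box(up,.026); return p+[.006,.004,0],R
q=P();q.go(bx(.13),7,-1);q.go(bx(0),5,-1)"
```

```text
[[-0.025, -0.034, 0.013, -0.03, 0.0, 0.01, -1],
[-0.026, -0.034, 0.011, -0.03, 0.0, 0.01, -1],
[-0.026, -0.034, 0.011, -0.03, 0.0, 0.01, -1],
[-0.027, -0.034, 0.009, -0.03, 0.0, 0.01, -1],
[-0.027, -0.034, 0.009, -0.03, 0.0, 0.01, -1],
[-0.027, -0.034, 0.008, -0.03, 0.0, 0.01, -1],
[-0.027, -0.034, 0.006, -0.03, 0.005, 0.01, -1]]
[[-0.0, -0.0, 0.026, 0.0, -0.0, -0.0, -1],
[-0.0, -0.0, 0.026, 0.0, -0.0, -0.0, -1],
[-0.0, -0.0, 0.026, 0.0, -0.0, -0.0, -1],
[-0.0, -0.0, 0.026, 0.0, -0.0, -0.0, -1],
[-0.0, -0.0, 0.026, 0.0, -0.0, -0.0, -1]]
```

Emit:
{"name": "arm_command", "arguments": {
  "series": [
    [-0.025,-0.034,0.013,-0.03,0,0.01,-1],
    [-0.026,-0.034,0.011,-0.03,0,0.01,-1],
    [-0.026,-0.034,0.011,-0.03,0,0.01,-1],
    [-0.027,-0.034,0.009,-0.03,0,0.01,-1],
    [-0.027,-0.034,0.009,-0.03,0,0.01,-1],
    [-0.027,-0.034,0.008,-0.03,0,0.01,-1],
    [-0.027,-0.034,0.006,-0.03,0.005,0.01,-1],
    [0,0,0,0,0,0,-1]
  ]
}}

```text
time_s: 15.45
ee_pos: [0.6275, -0.3204, 0.135]
tcp_rot: [3.141, -0.001, 3.103]
wrist_force: [0.3, 1.0, -1.8]
width: 0.0326
grip_force: 40.3
```

```bash
python3 -c "
from plan import *
def bx(up): p,R=box(up,.026); return p+[.006,.004,0],R
q=P();print(q.p,status.state()['joint_positions'].round(2));q.go(bx(0),6,-1)"
```

```text
[ 0.62753683 -0.32043672  0.13495995] [-0.58  0.7   0.26  1.13  0.   -0.54]
[[0.0, 0.0, 0.021, 0.0, -0.0, -0.0, -1],
[0.0, 0.001, 0.021, 0.0, -0.0, -0.0, -1],
[0.0, 0.0, 0.021, 0.0, -0.0, -0.0, -1],
[0.0, 0.001, 0.022, 0.0, -0.0, -0.0, -1],
[0.001, 0.0, 0.021, 0.0, -0.0, -0.0, -1],
[-0.0, 0.001, 0.021, 0.0, -0.001, -0.003, -1]]
```

Emit:
{"name": "arm_command", "arguments": {
  "series": [
    [0,0.001,0.025,0,0,0,-1],
    [0,0.001,0.025,0,0,0,-1],
    [0,0.001,0.025,0,0,0,-1],
    [0,0,0.025,0,0,0,-1],
    [0,0,0.018,0,0,0,-1],
    [0,0,0.008,0,0,0,-1],
    [0,0,0,0,0,0,-1]
  ]
}}

```text
time_s: 16.32
ee_pos: [0.6271, -0.3145, 0.0111]
tcp_rot: [3.141, 0.0, 3.106]
wrist_force: [0.6, -0.3, -0.9]
width: 0.0325
grip_force: 40.3
```

Emit:
{"name": "arm_command", "arguments": {
  "series": [
    [0,0,0,0,0,0,0],
    [0,0,0,0,0,0,0.2],
    [0,0,0,0,0,0,0.2],
    [0,0,-0.02,0,0,0,0.2],
    [0,0,-0.04,0,0,0,0.2],
    [0,0,-0.05,0,0,0,0.2],
    [0,0,-0.05,0,0,0,0.2]
  ]
}}

```text
time_s: 17.2
ee_pos: [0.627, -0.3146, 0.1729]
tcp_rot: [3.142, 0.001, 3.105]
wrist_force: [-0.3, -0.5, -0.3]
width: 0.0511
grip_force: 0.0
```

```bash
python3 -c "
from plan import *
q=P()
q.go(rack(-1,.1),8,.4)"
```

```text
[[0.009, 0.035, 0.002, 0.0, -0.09, 0.0, 0.4],
[0.008, 0.035, 0.001, 0.0, -0.09, 0.01, 0.4],
[0.009, 0.035, 0.0, 0.0, -0.09, 0.0, 0.4],
[0.01, 0.035, -0.0, 0.0, -0.09, 0.0, 0.4],
[0.009, 0.035, -0.002, 0.0, -0.08, 0.01, 0.4],
[0.009, 0.035, -0.002, 0.0, -0.09, 0.0, 0.4],
[0.009, 0.035, -0.003, 0.01, -0.08, 0.01, 0.4],
[0.009, 0.035, -0.003, 0.005, -0.088, 0.003, 0.4]]
```

Emit:
{"name": "arm_command", "arguments": {
  "series": [
    [0.009,0.035,0.002,0,-0.09,0,0.4],
    [0.008,0.035,0.001,0,-0.09,0.01,0.4],
    [0.009,0.035,0,0,-0.09,0,0.4],
    [0.01,0.035,0,0,-0.09,0,0.4],
    [0.009,0.035,-0.002,0,-0.08,0.01,0.4],
    [0.009,0.035,-0.002,0,-0.09,0,0.4],
    [0.009,0.035,-0.003,0.01,-0.08,0.01,0.4],
    [0.009,0.035,-0.003,0.005,-0.088,0.003,0.4]
  ]
}}

```text
time_s: 18.2
ee_pos: [0.5689, -0.0306, 0.157]
tcp_rot: [3.141, 0.703, 3.066]
wrist_force: [1.0, -0.4, -0.6]
width: 0.0603
grip_force: 0.0
```

Emit:
{"name": "arm_command", "arguments": {
  "series": [
    [0,0,0,0,0,0,0.4],
    [0,0,0,0,0,0,0.4]
  ]
}}

```text
time_s: 18.45
ee_pos: [0.5697, -0.0316, 0.1566]
tcp_rot: [-3.141, 0.699, 3.068]
wrist_force: [0.4, 0.0, 0.9]
width: 0.0601
grip_force: 0.0
```

```bash
python3 -c "
from plan import *
q=P()
T=rack(-1,.1);print((q.R.inv().apply(T[0]-q.p)).round(4),(q.R.inv()*Ro.from_matrix(T[1])).as_rotvec().round(3))
from bench import vision
im=vision.read_camera('top')['img']; cv2.imwrite('pics/t3.png',im[:,:,::-1])
m=im[145:208,372:432].max(2)<48; ys,xs=np.nonzero(m); print(m.sum(),xs.mean()+372,ys.mean()+145)"
```

```text
[ 0.0002  0.0002 -0.0018] [0.    0.001 0.   ]
515 396.6233009708738 178.6135922330097
```

The flat roller is in the box. Now the third roller.

Emit:
{"name": "arm_command", "arguments": {
  "series": [
    [-0.002,-0.001,0.025,0,0,0,0.4],
    [0,0,0.025,0,0,0,0.4],
    [0,0,0.025,0,0,0,0.4],
    [0,0,0.024,0,0,0,0.4],
    [0,0,0,0,0,0,-1],
    [0,0,0,0,0,0,-1],
    [0,0,0,0,0,0,-1],
    [0,0,0,0,0,0,-1]
  ]
}}

```text
time_s: 19.5
ee_pos: [0.6338, -0.0374, 0.0819]
tcp_rot: [-3.142, 0.699, 3.067]
wrist_force: [0.6, 0.5, -2.6]
width: 0.0328
grip_force: 39.7
```

Emit:
{"name": "arm_command", "arguments": {
  "series": [
    [0,0,-0.023,0,0,0,-1],
    [0,0,-0.023,0,0,0,-1],
    [0,0,-0.024,0,0,0,-1]
  ]
}}

```text
time_s: 19.88
ee_pos: [0.5883, -0.0339, 0.1355]
tcp_rot: [3.141, 0.698, 3.067]
wrist_force: [0.4, -0.7, -0.9]
width: 0.0329
grip_force: 40.9
```

```bash
python3 -c "
from plan import *
q=P();q.go(rampp(.08,.019),8,-1)"
```

```text
[[0.012, -0.007, -0.013, 0.02, 0.09, -0.02, -1],
[0.014, -0.008, -0.012, 0.02, 0.08, -0.02, -1],
[0.014, -0.007, -0.011, 0.02, 0.09, -0.02, -1],
[0.015, -0.007, -0.009, 0.02, 0.08, -0.02, -1],
[0.017, -0.007, -0.008, 0.02, 0.09, -0.02, -1],
[0.017, -0.007, -0.006, 0.02, 0.08, -0.03, -1],
[0.018, -0.006, -0.005, 0.02, 0.09, -0.02, -1],
[0.018, -0.006, -0.003, 0.026, 0.083, -0.025, -1]]
```

Emit:
{"name": "arm_command", "arguments": {
  "series": [
    [0.012,-0.007,-0.013,0.02,0.09,-0.02,-1],
    [0.014,-0.008,-0.012,0.02,0.08,-0.02,-1],
    [0.014,-0.007,-0.011,0.02,0.09,-0.02,-1],
    [0.015,-0.007,-0.009,0.02,0.08,-0.02,-1],
    [0.017,-0.007,-0.008,0.02,0.09,-0.02,-1],
    [0.017,-0.007,-0.006,0.02,0.08,-0.03,-1],
    [0.018,-0.006,-0.005,0.02,0.09,-0.02,-1],
    [0.018,-0.006,-0.003,0.026,0.083,-0.025,-1]
  ]
}}

```text
time_s: 20.88
ee_pos: [0.442, -0.0815, 0.1548]
tcp_rot: [-2.931, -0.001, -3.107]
wrist_force: [-0.3, -0.5, -2.1]
width: 0.0323
grip_force: 41.1
```

Emit:
{"name": "arm_command", "arguments": {
  "series": [
    [0,0,0,0,0,0,-1]
  ]
}}

```text
time_s: 21.0
ee_pos: [0.4429, -0.0812, 0.1542]
tcp_rot: [-2.932, 0.001, -3.107]
wrist_force: [0.3, 0.3, -2.0]
width: 0.033
grip_force: 41.1
```

```bash
python3 -c "
from plan import *
q=P();q.go(rampp(0,.019),5,-1)"
```

```text
[[0.0, -0.0, 0.016, 0.0, 0.0, 0.0, -1],
[0.0, -0.0, 0.016, 0.0, 0.0, 0.0, -1],
[0.001, -0.0, 0.016, 0.0, 0.0, 0.0, -1],
[-0.0, -0.0, 0.016, 0.0, 0.0, 0.0, -1],
[0.0, -0.0, 0.016, 0.0, 0.001, 0.0, -1]]
```

Emit:
{"name": "arm_command", "arguments": {
  "series": [
    [0,0,0.018,0,0,0,-1],
    [0,0,0.018,0,0,0,-1],
    [0,0,0.018,0,0,0,-1],
    [0,0,0.016,0,0,0,-1],
    [0,0,0.009,0,0,0,-1],
    [0,0,0,0,0,0,-1]
  ]
}}

```text
time_s: 21.75
ee_pos: [0.4431, -0.0975, 0.0768]
tcp_rot: [-2.933, 0.002, -3.107]
wrist_force: [0.4, -0.8, -1.0]
width: 0.033
grip_force: 41.2
```

Emit:
{"name": "arm_command", "arguments": {
  "series": [
    [0,0,0,0,0,0,0.1],
    [0,0,0,0,0,0,0.3],
    [0,0,0,0,0,0,0.3],
    [0,0,-0.03,0,0,0,0.3],
    [0,0,-0.04,0,0,0,0.3],
    [0,0,-0.05,0,0,0,0.3],
    [0,0,-0.05,0,0,0,0.3],
    [0,0,-0.05,0,0,0,0.3]
  ]
}}

```text
time_s: 22.75
ee_pos: [0.4411, -0.0516, 0.2937]
tcp_rot: [-2.932, 0.001, -3.107]
wrist_force: [1.2, -0.3, 0.9]
width: 0.0558
grip_force: 0.0
```

Emit:
{"name": "arm_command", "arguments": {
  "series": [
    [0,-0.05,0,0,0,0,0.3],
    [0,-0.05,0,0,0,0,0.3],
    [0,0,0,0,0,0,0.3],
    [0,0,0,0,0,0,0.3],
    [0,0,0,0,0,0,0.3],
    [0,0,0,0,0,0,0.3],
    [0,0,0,0,0,0,0.3],
    [0,0,0,0,0,0,0.3]
  ]
}}

```text
time_s: 23.75
ee_pos: [0.4447, -0.1495, 0.3127]
tcp_rot: [-2.932, 0.0, -3.107]
wrist_force: [0.7, -0.5, 0.5]
width: 0.0553
grip_force: 0.0
```

Emit:
{"name": "arm_command", "arguments": {
  "series": [
    [0,0,0,0,0,0,0.3],
    [0,0,0,0,0,0,0.3],
    [0,0,0,0,0,0,0.3],
    [0,0,0,0,0,0,0.3],
    [0,0,0,0,0,0,0.3],
    [0,0,0,0,0,0,0.3],
    [0,0,0,0,0,0,0.3],
    [0,0,0,0,0,0,0.3]
  ]
}}

```text
time_s: 24.75
ee_pos: [0.4446, -0.1497, 0.3127]
tcp_rot: [-2.932, 0.0, -3.107]
wrist_force: [0.2, 0.7, -0.5]
width: 0.0555
grip_force: 0.0
```

```bash
python3 - <<'E'
from bench import vision
import cv2,numpy as np
a=vision.read_camera("top")["img"][120:295,150:440]; c=vision.read_camera("scene")["img"][140:310,150:440]
cv2.imwrite("pics/end.png",cv2.resize(np.vstack([a,c])[:,:,::-1],None,fx=1.7,fy=1.7,interpolation=cv2.INTER_CUBIC))
E
```

```text
(no output)
```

View pics/end.png

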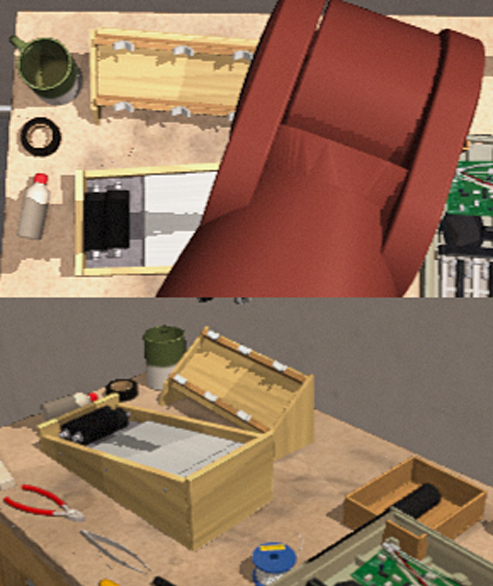

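The two round rollers lie side by side in the pocket (95–118, 220), and the flat one is in the scrap box (415,505). Nothing else has moved.

```bash
python3 -c "
from bench import env
print(env.finish_job())"
```

```text
the job is handed in; nothing more can be done
None
```

The middle roller was the flat one: it stayed on the ramp and now lies in the scrap box, while the other two rolled into the pocket by themselves; the job was handed in at about 25 s with nothing else seen to have moved.

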